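# Lock the lever shaft with the setscrew

## Robot

A 6-joint arm with a two-finger parallel gripper is mounted at the origin on a cart in front of the work surface, level with it; the furniture and walls round the work are solid. World frame = base frame: x ahead of the robot, y to its left, z up, the work surface at z = 0. Lengths are in m, angles in rad, forces in N, time in s.
With the tool pointing down it reaches from about 0.375 to 0.75 m from the base axis. Payload 9 kg.
Tool frame: the origin (TCP) lies at the very end of the fingers, on their centre line; the grasp point (between the pads) lies behind it (robot.pinch_z is the z of the grasp point in the tool frame, in m); z points along the fingers, x is the direction in which the jaws open and shut, and the axes are right-handed (so a half turn about z gives the same grasp; the last joint's range is limited). The gripper opens to 85 mm and grips with 20 to 120 N. Pads are 22 mm wide; open, the fingers measure 114 mm over their backs; the gripper's body (76 mm by 85 mm) begins 54 mm behind the grasp point. The pads swing forward as they close: fully open they stand 13 mm farther back than shut.
Start: joints at [0.944, 0.104, 0.097, 1.564, 0, 1.353], TCP at [0.239, 0.551, 0.231] pointing down, gripper open.
Joint ranges: [-2.99, 2.99], [-0.84, 1.86], [-1.1, 1.16], [-1.84, 2.11], [-1.51, 1.56], [-3.14, 3.14]. Speed limits (rad/s): [2.22, 2.22, 2.57, 3.14, 3.14, 3.14].

## Interface

Orientations are given as [roll, pitch, yaw] about the fixed x, y, z axes, in that order (R = Rz(yaw) Ry(pitch) Rx(roll)).
In Python, from station import robot gives the robot as it stands.
- The arm moves only by the tool carry_out, never from a script. Its argument "rows" is a list of rows, each a list of 7 numbers: the shift along the tool's x, y, z scaled (see below), then the turn, a rotation vector about the tool's x, y, z scaled (see below), then the closure, from 0 (fully open) to 1 (shut). A call has 1 to 20 rows; each row is the pose to reach, as a shift and turn from the pose measured when the call began, along the tool's axes at that moment, turning the shorter way round; what a row does not reach only later rows make up. The controller multiplies each number of a shift by 200 mm and each number of a turn by 180 degrees. A row lasts 1/8 s, in which the tool goes at most 62.5 mm and 10.7 degrees, less where a joint would pass 70% of its speed; a pose out of reach is approached as far as the arm can. A call with a number of a shift or a turn outside -1 to 1 is refused whole. A call with a gripper value outside its range is refused whole. The fingers move at their own pace and stop on an object; "force" is the grip in N (left out, the last holds). Time passes only in rows, so rows that repeat a pose let the fingers close. It gives the time, the measured TCP pose, the force and the opening at its end, in the units of the state.
- robot.get_obs(): the state, without advancing time (a new reading comes with each control period).
- robot.grab_frame(name): name is "scene" or "top" or "wrist"; returns a dict with "image" (420x560x3 uint8, blue, green, red), "z_map" (420x560 float32, m along the optical axis (not along the pixel's ray), 0 where there is no reading), "fov_y" (degrees; the focal length in pixels is half the picture's height over the tangent of half this angle, whatever the lens; pixels are square), "cx", "cy" (the principal point, pixels), "origin" and "rotation" of the camera in the world. Camera axes: x right, y down, z forward; pixel columns grow to the right and rows downward; lengths in m; the calibration is good to about 2 mm. A picture is of the moment at which its call begins.
- robot.job_done(): hands the job in, once; it reports no verdict.
Trained networks look in a picture, given as the dict that the camera call returned (one of the last four; its "shot" number tells which), for a name from the list of things; names that differ only in an ending like _2 or _b are one class to them, and where a whole thing is asked for, a point or a joint stands for the part that bears it (a point fixed in the world has none). Each returns a list of dicts, best first, with "confidence" (0 to 1); they miss things now and then, are a little off and sometimes report something else, mostly with a low value. They report only what shows in the picture. A call takes as long as a camera call. They do not tell look-alikes from the thing itself.
- robot.boxes_of(picture, query): "extent" ([centre column, centre row, width, height] in pixels, round what is visible of it).
- robot.masks_of(picture, query): "region" (420x560 bool, what is visible of it) and "extent" ([centre column, centre row, width, height] in pixels, round what is visible of it).
- robot.landmark_of(picture, query): "xy" ([column, row] in pixels: a listed point, or the origin of a listed thing).
The state is a dict: "clock": time; "joint_pos": joint angles; "joint_velocities": joint speeds; "tau": joint torques, N m; "ee_pos": TCP position; "orientation": TCP orientation; "contact_force": force on the tool from outside, world axes, zero at the start; "torque": the same for the moment, N m; "width": finger opening in m.
Only numpy, scipy, OpenCV 4.12 (cv2) and the standard library are available. Lean on these libraries where they do the work, as an engineer would, in place of code of your own. Each camera call takes 0.05 s, during which the arm holds its last target.

## Task

Swing the lever with the black knob until it stands straight up, so that the flat on its shaft faces the setscrew in the top of the block. Then take the T-handle hex key from its wooden stand, seat it fully in the setscrew without pushing hard, and turn it clockwise until the screw is firmly tight on the flat, but not overtightened. Leave the key standing in the screw and do not disturb the other things.

Things in the scene. Friction and masses are not known exactly. Their poses are not given: they have to be found in the camera images.
- block: Fixed locking block: grey block 56 x 50 mm, 87 mm high, on a dark base plate 120 x 130 x 10 mm. Origin: centre of the plate's underside; x away from the robot at yaw 0, y along the shaft to the lever, z up. On top, on the z axis, a steel guide bush 42 mm wide; its flared mouth is 39 mm wide at z = 122 mm and narrows to a throat 25 mm wide at z = 110 mm.
- shaft (a joint): Angle of the shaft, rad: 0 = lever and flat straight up (flat faces the setscrew); positive = lever leans to the block's -x. Shaft 30 mm in diameter with one flat 4 mm deep along it, seen on the stub at the block's -y face; it turns about the block's y axis at z = 55 mm, stiffly (0.35 N m, about 5 N at the knob), and stays where it is left.
- screw_mouth (a point): Centre of the top of the setscrew's head, 108 mm above the bench, below the throat of the bush. Hexagon socket 19.7 mm across flats, 14 mm deep; its angle is not known (same every 60 degrees): rest the key on it lightly and turn until it drops in. More than 35 N on screw or bush before the key is in spoils the mouth. The head turns in place, at constant height.
- point (a joint): How far the setscrew's point is fed down, m: 5 mm per rad clockwise from above, 0 to 1.7 mm at the start. The screw turns with 0.05 N m until its springy point meets the shaft: at 2 mm on the round part, where it cannot lock, at 6 mm on an upward flat; then the torque that holds it rises: 0.1 N m at 8, 0.2 at 9 mm. Firmly tight is 0.1 to 0.25 N m; 10.5 mm is overtightened. Let go, it springs back to 7 mm.
- key_grip (a point): Centre of the handle of the T-handle hex key: black bar 24 mm thick (its x), 90 mm long (its y), 32 mm high, across the top of an upright shank, hexagon 19 mm across flats (flats face its x). The key's lower end is 111 mm below; its lowest 5 mm are a round pilot, tapering from 14 to 10 mm. A collar 36 mm wide, 45 to 51 mm below this point, rests on the wooden stand. 320 g.
- key_tip (a point): Centre of the key's lower end, on the shank's axis, z up along the shank to the handle. Fully seated it is 14 mm below screw_mouth.
- hex_key: The same hex key: origin at its lower end, z up along the shank.
- stand: Fixed wooden stand, 64 x 64 mm, 65 mm high, with an upright hole 24.5 mm wide through its middle in which the key stands, held by its collar. Origin at the centre of its underside.
- paste_tin: Bystander: flat yellow tin 66 mm wide, 27 mm high; leave alone.
- brass_drift: Bystander: brass bar 148 mm long, lying; leave alone.
- feeler_gauge: Bystander: closed feeler gauge pack 90 x 54 x 10 mm, lying; leave alone.
- lever_knob (a point): Centre of the black barrel-shaped knob at the end of the lever, 30 mm in diameter, 22 mm long between flat ends that face along the shaft (block's y): 75 mm from the shaft axis, 81 mm along the block's +y from the setscrew's axis, on a 10 mm rod. It is on the same side of the shaft as the flat.
Things that resemble listed ones, but are neither listed nor needed, are in the scene too. What is shaped like the hex_key but green or turquoise is not meant.

How it is judged:
By the outcome, as a careful person would: the job done as asked, in the order asked, and still so for the second after the job is handed in, with the robot touching nothing.
It also fails if it takes over 69 s, if anything falls off the work surface, if the arm or the gripper's body presses on something with over 40 N, if the wrist force passes 120 N, or if a joint passes its speed limit or range.

## Working session

There is one attempt and no reset: what is moved stays moved. The work goes in short steps, Python scripts to look and compute and a tool call to move; the robot and the scene stay as the last step left them, time stands still between calls to the robot, and variables do not carry over. Pictures are saved under pics/ and viewed, and the job is handed in when it is done.

Besides the shell and the picture viewer there is one more tool, called after "Emit:" as name(argument=value, ...), one argument or row to a line, values as JSON. carry_out: Moves the arm, as the interface text tells. Its arguments: {"type":"object","properties":{"rows":{"type":"array"},"force":{"type":"number"}},"required":["rows"]}

```bash
ls; mkdir -p pics; python3 - <<'E'
from station import robot
import cv2,numpy as np
print(robot.get_obs(), robot.pinch_z)
for n in ["scene","top","wrist"]:
    f=robot.grab_frame(n); cv2.imwrite(f"pics/{n}0.png",f["image"])
    print(n,f["fov_y"],f["origin"],np.round(f["rotation"],3).tolist())
    for q in ["block","lever_knob","screw_mouth","key_grip","hex_key","key_tip","stand","paste_tin","brass_drift","feeler_gauge"]:
        try: print(q,[(np.round(d["xy"]).tolist(),round(d["confidence"],2)) for d in robot.landmark_of(f,q)])
        except Exception as e: print(q,e)
E
```

```text
pics
{'clock': 0.0, 'joint_pos': array([9.44267929e-01, 1.04714443e-01, 9.64168758e-02, 1.56390755e+00,
       1.64289991e-05, 1.35310563e+00]), 'joint_velocities': array([ 5.89486520e-05, -1.39560809e-03, -6.20881805e-04,  8.51084524e-04,
        1.31205639e-04, -2.96996101e-04]), 'tau': array([-3.64556145e-03, -5.56924403e+01,  5.03653836e+01,  1.67852780e-02,
       -5.31037167e-04,  3.55100610e-05]), 'ee_pos': array([0.23829332, 0.55026251, 0.23048464]), 'orientation': array([-3.14127235e+00,  1.37199501e-03,  1.16195883e+00]), 'contact_force': array([-0.7033544 ,  0.46891784, -0.24148242]), 'torque': array([-0.043006  ,  0.02680265, -0.0282087 ]), 'width': 0.08540622197386231} -0.0187
scene 46.664697583800674 [-0.03776334 -0.45113306  0.82832876] [-2.388, 0.02, -1.085]
block [([237.0, 221.0], 0.58)]
lever_knob [([186.0, 196.0], 0.66)]
screw_mouth [([232.0, 189.0], 0.66), ([301.0, 284.0], 0.45)]
key_grip [([305.0, 251.0], 0.97), ([161.0, 233.0], 0.91), ([320.0, 318.0], 0.79), ([384.0, 274.0], 0.77)]
hex_key [([304.0, 286.0], 0.94), ([319.0, 352.0], 0.84), ([373.0, 305.0], 0.74), 
[... 417 characters left out ...]
)]
screw_mouth [([229.0, 204.0], 0.58)]
key_grip [([360.0, 292.0], 0.92), ([320.0, 241.0], 0.72), ([379.0, 229.0], 0.66), ([202.0, 277.0], 0.62)]
hex_key [([370.0, 232.0], 0.89), ([315.0, 241.0], 0.86), ([351.0, 287.0], 0.81), ([208.0, 276.0], 0.56)]
key_tip [([351.0, 286.0], 0.78), ([369.0, 233.0], 0.73), ([322.0, 240.0], 0.57)]
stand [([314.0, 245.0], 0.6), ([320.0, 244.0], 0.39)]
paste_tin [([278.0, 156.0], 0.62)]
brass_drift [([199.0, 149.0], 0.71)]
feeler_gauge [([256.0, 303.0], 0.73)]
wrist 58.745756001477645 [0.17019847 0.58025651 0.37317783] [2.847, 0.0, 1.161]
block []
lever_knob []
screw_mouth []
key_grip []
hex_key []
key_tip []
stand []
paste_tin []
brass_drift []
feeler_gauge []
```

```bash
python3 - <<'E'
import cv2
for n in ["scene","top"]:
    i=cv2.imread(f"pics/{n}0.png"); c=i[120:390,110:440]
    cv2.imwrite(f"pics/{n}0c.png",cv2.resize(c,None,fx=2.2,fy=2.2,interpolation=cv2.INTER_CUBIC))
E
```

```text
(no output)
```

View pics/scene0c.png

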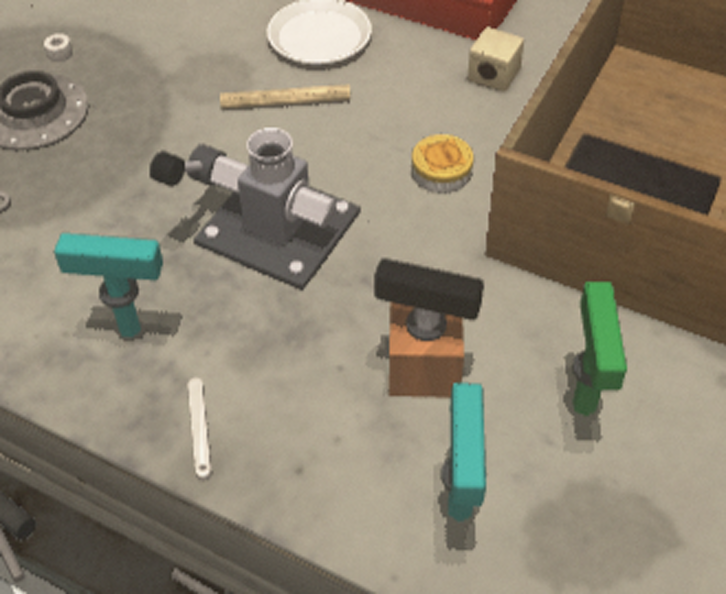

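View pics/top0c.png

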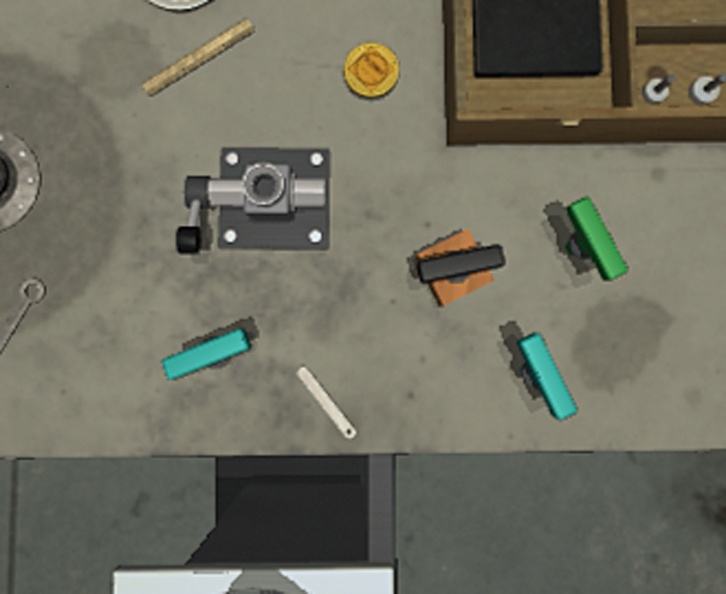

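Candidates shaped like the key: the black bar in the orange-brown stand (scene 305,251; top 320,241), turquoise at scene (161,233) and (320,318), green at (384,274). The black one in the wooden stand is meant. In the top view the block is at (230,204), with its lever knob at (195,229).

```bash
cat > h.py <<'E'
from station import robot
import cv2,numpy as np
from scipy.spatial.transform import Rotation as R
def K(f):
    h=f["image"].shape[0]; return h/2/np.tan(np.radians(f["fov_y"])/2)
def Rm(f):
    r=np.array(f["rotation"]); return r if r.shape==(3,3) else R.from_euler("xyz",r).as_matrix()
def cloud(f):
    z=f["z_map"]; fl=K(f); v,u=np.indices(z.shape)
    p=np.stack([(u-f["cx"])/fl*z,(v-f["cy"])/fl*z,z],-1)
    P=p@Rm(f).T+np.array(f["origin"]); P[z<=0]=np.nan
    return P
def proj(f,X):
    p=(np.atleast_2d(X)-np.array(f["origin"]))@Rm(f); fl=K(f)
    return np.c_[f["cx"]+fl*p[:,0]/p[:,2],f["cy"]+fl*p[:,1]/p[:,2]]
def crop(img,c,s,k,name):
    u,v=map(int,c); cv2.imwrite(name,cv2.resize(img[max(0,v-s):v+s,max(0,u-s):u+s],None,fx=k,fy=k,interpolation=cv2.INTER_CUBIC))
E
python3 - <<'E'
from h import *
for n in ["top","scene"]:
    f=robot.grab_frame(n);P=cloud(f)
    print(n, f["cx"],f["cy"])
    print("table z", np.nanmedian(P[300:340,230:300,2]) , np.nanmedian(P[330:,350:,2]))
    for q in ["block","lever_knob","key_grip","stand","paste_tin","shaft"]:
        for d in robot.masks_of(f,q)[:4]:
            m=d["region"]; X=P[m];X=X[~np.isnan(X[:,0])]
            if len(X)<5: continue
            hi=X[X[:,2]>np.percentile(X[:,2],95)-.012]
            print(q,round(d["confidence"],2),np.round(d["extent"]),"med",np.round(np.median(X,0),4),"zmax",np.round(np.percentile(X[:,2],97),4),"topmean",np.round(hi.mean(0),4), "rect",[np.round(a,4) for a in cv2.minAreaRect((hi[:,:2]*1000).astype(np.float32))])
E
```

```text
top 277.20747167936275 213.23466964945436
table z -0.0010267293867252114 -0.878754971238067
block 0.94 [224. 212.  71.  50.] med [ 0.5607 -0.0198  0.016 ] zmax 0.1201 topmean [0.5525 0.003  0.1153] rect [array([547.9001,  14.0581]), array([ 43.3953, 135.8028]), np.float64(31.4607)]
block 0.58 [202. 146.  48.  37.] med [0.7444 0.0637 0.0154] zmax 0.0198 topmean [0.7436 0.0654 0.0151] rect [array([744.9365,  66.6634]), array([ 19.1672, 145.8692]), np.float64(32.2879)]
lever_knob 0.89 [221. 219.  69.  35.] med [0.565  0.0406 0.07  ] zmax 0.1163 topmean [0.5147 0.055  0.1131] rect [array([515.0889,  55.7723]), array([26.2945, 21.8666]), np.float64(0.3573)]
key_grip 0.97 [318. 240.  38.  15.] med [ 0.4833 -0.2324  0.1318] zmax 0.1352 topmean [ 0.484  -0.2328  0.1321] rect [array([ 484.3103, -233.361 ]), array([23.932 , 89.2797]), np.float64(11.1538)]
key_grip 0.85 [381. 230.  31.  35.] med [ 0.5051 -0.3748  0.1261] zmax 0.13 topmean [ 0.5078 -0.3775  0.1269] rect [array([ 508.3676, -378.3288]), array([87.776, 23.428]), np.float64(25.7884)]
key_grip 0.84 [204. 281.  41.  25.] med [0.3935 0
[... 2247 characters left out ...]
0.1306 topmean [ 0.3643 -0.3207  0.1278] rect [array([ 368.3644, -319.322 ]), array([90.0679, 24.1508]), np.float64(24.6234)]
stand 0.62 [304. 280.  34.  46.] med [ 0.4632 -0.2415  0.0613] zmax 0.069 topmean [ 0.4722 -0.236   0.0664] rect [array([ 481.9944, -233.5485]), array([58.6724, 64.313 ]), np.float64(24.867)]
paste_tin 0.61 [313. 192.  28.  27.] med [ 0.715  -0.1439  0.0279] zmax 0.0313 topmean [ 0.7205 -0.1422  0.028 ] rect [array([ 723.5213, -141.8162]), array([65.4344, 63.3484]), np.float64(1.1388)]
shaft 0.79 [219. 203.  86.  37.] med [0.5649 0.0437 0.0698] zmax 0.1177 topmean [0.5128 0.0558 0.1135] rect [array([515.4026,  57.7684]), array([22.3911, 27.6123]), np.float64(89.8666)]
```

```bash
python3 - <<'E'
from h import *
from scipy.optimize import least_squares
for n in ["top","scene"]:
    f=robot.grab_frame(n);P=cloud(f);img=f["image"]
    X=P.reshape(-1,3)
    near=np.abs(X[:,0]-.574)<.12; near&=np.abs(X[:,1]+.02)<.13
    Y=X[near]
    ring=Y[(Y[:,2]>.116)&(np.hypot(Y[:,0]-.574,Y[:,1]+.025)<.04)]
    r=cv2.minEnclosingCircle((ring[:,:2]*1000).astype(np.float32)); print(n,"bush",r,ring.mean(0),len(ring),np.percentile(ring[:,2],[50,95]))
    pl=Y[(Y[:,2]>.006)&(Y[:,2]<.017)&(np.abs(Y[:,0]-.56)<.09)]
    print("plate",cv2.minAreaRect((pl[:,:2]*1000).astype(np.float32)),np.median(pl[:,2]))
    kn=Y[(Y[:,1]>.03)&(Y[:,2]>.06)]
    print("lever pts",len(kn),kn.min(0),kn.max(0))
    k=kn[(kn[:,0]<.54)&(kn[:,2]>.085)]
    # cylinder in xz with radius 15
    s=least_squares(lambda p:np.hypot(k[:,0]-p[0],k[:,2]-p[1])-.015,[.515,.1],loss="soft_l1",f_scale=.001).x
    print("knob xz",s,"y",np.percentile(k[:,1],[2,98]))
    hb=Y[(Y[:,1]>.025)&(Y[:,0]>.56)&(Y[:,2]>.05)]
    print("hub x",np.percentile(hb[:,0],[2,98]),"y",np.percentile(hb[:,1],[2,98]),"z",np.percentile(hb[:,2],98))
    crop(img,proj(f,[.57,-.02,.1])[0],60,6,f"pics/{n}_blk.png")
E
```

```text
top bush ((572.3497924804688, -25.709293365478516), 21.903459548950195) [ 0.57363201 -0.02510375  0.120543  ] 127 [0.12055783 0.12443013]
plate ((567.2557373046875, -18.948226928710938), (225.17379760742188, 163.29135131835938), 89.32151794433594) 0.01048824978408569
lever pts 379 [0.49988383 0.03020666 0.06013826] [0.59035196 0.06744491 0.11965691]
knob xz [0.51536247 0.10139049] y [0.04511084 0.06630929]
hub x [0.56074847 0.58982032] y [0.02552606 0.06682004] z 0.07617603255816179
scene bush ((573.9337158203125, -22.821090698242188), 23.211734771728516) [ 0.57807358 -0.02136882  0.12138817] 158 [0.12191443 0.1251265 ]
plate ((563.3737182617188, -19.558914184570312), (247.15399169921875, 165.13290405273438), 85.23856353759766) 0.011941949231036808
lever pts 421 [0.50111382 0.03059018 0.06008419] [0.5916151  0.07136116 0.12068993]
knob xz [0.51779978 0.10363317] y [0.04677744 0.06768127]
hub x [0.56057958 0.58755332] y [0.02698314 0.06894406] z 0.07674773941734805
```

View pics/top_blk.png

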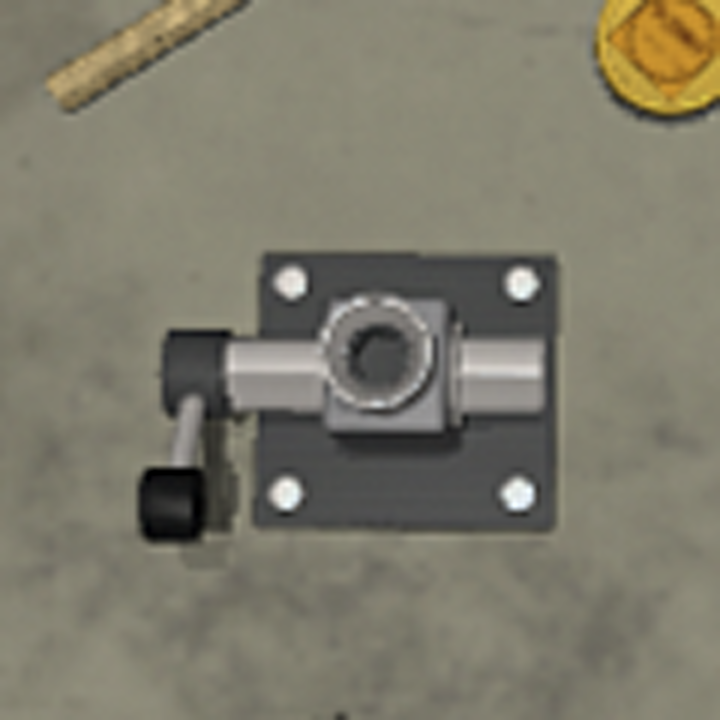

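```bash
cat >> h.py <<'E'
def go(p,yaw=None,rpy=None):
    o=robot.get_obs(); R0=R.from_euler("xyz",o["orientation"])
    T=R.from_euler("xyz",rpy if rpy is not None else [np.pi,0,yaw])
    s=R0.inv().apply(np.array(p)-o["ee_pos"])/.2; w=(R0.inv()*T).as_rotvec()/np.pi
    print("row",np.round(s,4).tolist(),np.round(w,4).tolist(),"deg",np.round(np.degrees(np.linalg.norm(w)*np.pi),1))
def st():
    o=robot.get_obs()
    print("t",round(o["clock"],2),"p",np.round(o["ee_pos"],4),"rpy",np.round(o["orientation"],4),"F",np.round(o["contact_force"],2),"M",np.round(o["torque"],3),"w",round(o["width"],4),"j6",np.round(o["joint_pos"],2))
E
python3 - <<'E'
from h import *
go([.377,.303,.24],1.37)
E
```

```text
row [-0.8607, 1.1275, -0.0433] [0.0, -0.0, -0.0662] deg 11.9
```

Emit:
carry_out(
  rows=[
    [-0.75,0.98,-0.04,0,0,-0.066,0],
    [-0.75,0.98,-0.04,0,0,-0.066,0],
    [-0.75,0.98,-0.04,0,0,-0.066,0],
    [-0.75,0.98,-0.04,0,0,-0.066,0],
    [-0.75,0.98,-0.04,0,0,-0.066,0],
  ],
)

```text
clock: 3.08
ee_pos: [0.3609, 0.332, 0.2397]
orientation: [3.14, -0.0, 1.364]
contact_force: [-0.6, 0.8, 0.4]
width: 0.0852
```

```bash
python3 - <<'E'
from h import *
st();go([.516,.056,.22],1.571)
E
```

```text
t 3.08 p [0.3609 0.332  0.2397] rpy [ 3.1404e+00 -2.0000e-04  1.3636e+00] F [-0.62  0.84  0.38] M [-0.021  0.01  -0.001] w 0.0852 j6 [ 0.48 -0.23 -0.21  1.59 -0.    0.68]
row [-1.191, 1.0429, 0.0994] [0.0004, -0.0, -0.066] deg 11.9
```

Emit:
carry_out(
  rows=[
    [-0.99,0.87,0.08,0,0,-0.066,0],
    [-0.99,0.87,0.08,0,0,-0.066,0],
    [-0.99,0.87,0.08,0,0,-0.066,0],
    [-0.99,0.87,0.08,0,0,-0.066,0.2],
    [-0.99,0.87,0.08,0,0,-0.066,0.2],
    [-0.99,0.87,0.08,0,0,-0.066,0.2],
  ],
)

```text
clock: 3.82
ee_pos: [0.4909, 0.1016, 0.2235]
orientation: [3.141, -0.0, 1.569]
contact_force: [0.1, 0.4, 0.7]
width: 0.0682
```

```bash
python3 - <<'E'
from h import *
st();go([.516,.056,.15],1.571)
f=robot.grab_frame("wrist"); P=cloud(f); cv2.imwrite("pics/w1.png",f["image"]); np.savez("w1.npz",P=P,**f)
E
```

```text
t 3.83 p [0.4909 0.1016 0.2235] rpy [ 3.1411 -0.      1.5687] F [0.09 0.45 0.73] M [ 0.038  0.065 -0.013] w 0.0682 j6 [-0.06 -0.2  -0.21  1.56  0.   -0.06]
row [-0.2277, 0.1258, 0.3674] [0.0002, -0.0, -0.0007] deg 0.1
```

View pics/w1.png

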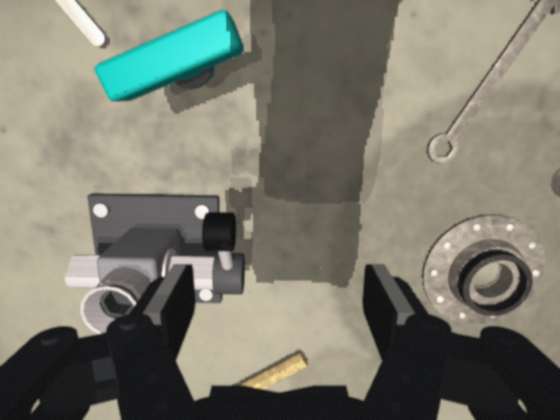

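```bash
python3 - <<'E'
from h import *
from scipy.optimize import least_squares
d=np.load("w1.npz"); P=d["P"]; Y=P[150:350,50:258].reshape(-1,3); Y=Y[~np.isnan(Y[:,0])]
print("table",np.median(P[20:60,300:400,2][~np.isnan(P[20:60,300:400,2])]))
k=Y[(Y[:,1]>.03)&(Y[:,0]<.54)&(Y[:,2]>.085)&(Y[:,1]<.08)]
print(len(k)); s=least_squares(lambda p:np.hypot(k[:,0]-p[0],k[:,2]-p[1])-.015,[.515,.1],loss="soft_l1",f_scale=.001).x
print("knob",s,np.percentile(k[:,1],[2,50,98]))
ring=Y[(Y[:,2]>.116)&(Y[:,2]<.13)&(np.hypot(Y[:,0]-.574,Y[:,1]+.025)<.03)]
print(cv2.minEnclosingCircle((ring[:,:2]*1000).astype(np.float32)),np.median(ring[:,2]),len(ring))
# plate
pl=Y[(np.abs(Y[:,2]-.01)<.004)&(np.abs(Y[:,0]-.56)<.08)&(Y[:,1]<.05)]
h=Y[(Y[:,1]>.035)&(Y[:,1]<.08)&(Y[:,0]>.555)&(Y[:,2]>.062)]
print("hub",h.min(0),h.max(0),h[np.argmax(h[:,2])])
rod=Y[(Y[:,1]>.04)&(Y[:,1]<.075)&(Y[:,0]>.535)&(Y[:,0]<.555)&(Y[:,2]>.05)]
print("rod",rod.mean(0),len(rod))
# shaft cylinder fit
sh=Y[(Y[:,1]>.006)&(Y[:,1]<.03)&(Y[:,2]>.055)&(Y[:,2]<.075)&(np.abs(Y[:,0]-.574)<.02)]
s=least_squares(lambda p:np.hypot(sh[:,0]-p[0],sh[:,2]-p[1])-.015,[.574,.055],loss="soft_l1",f_scale=.001).x
print("shaft",s,len(sh))
E
```

```text
table -0.0006895567104295286
7431
knob [0.48808524 0.26036294] [0.04329472 0.06304083 0.06906882]
((573.8518676757812, -24.402374267578125), 22.62000846862793) 0.12032011079772248 675
hub [0.55519146 0.03509546 0.06205826] [0.59203835 0.06930731 0.076474  ] [0.55620872 0.05606373 0.076474  ]
rod [0.54646867 0.05747727 0.08217363] 138
shaft [0.57705303 0.05308297] 240
```

```bash
python3 - <<'E'
from h import *
from scipy.optimize import least_squares
d=np.load("w1.npz"); P=d["P"]; Y=P[150:350,50:258].reshape(-1,3); Y=Y[~np.isnan(Y[:,0])]
k=Y[(Y[:,1]>.03)&(Y[:,0]<.535)&(Y[:,2]>.08)&(Y[:,1]<.08)&(Y[:,2]<.13)]
s=least_squares(lambda p:np.hypot(k[:,0]-p[0],k[:,2]-p[1])-.015,[.515,.1],loss="soft_l1",f_scale=.001).x
print("knob",s,np.percentile(k[:,1],[2,50,98]),len(k))
r=Y[(np.abs(Y[:,0]-.546)<.004)&(Y[:,1]>.045)&(Y[:,1]<.07)&(Y[:,2]>.06)&(Y[:,2]<.1)];print("rod y",np.percentile(r[:,1],[5,95]), r[:,2].max())
st();go([.516,.0565,.15],1.571);go([.516,.0565,.086],1.571)
E
```

```text
knob [0.51663303 0.10062242] [0.04691386 0.05830805 0.06810854] 1293
rod y [0.05338664 0.06136475] 0.08720383091768408
t 3.88 p [0.4904 0.1026 0.2237] rpy [ 3.1410e+00 -3.0000e-04  1.5701e+00] F [-0.59  1.49 -0.37] M [-0.033  0.     0.006] w 0.0683 j6 [-0.06 -0.2  -0.21  1.56  0.   -0.05]
row [-0.2307, 0.128, 0.3685] [0.0002, -0.0001, -0.0003] deg 0.1
row [-0.2308, 0.1278, 0.6885] [0.0002, -0.0001, -0.0003] deg 0.1
```

Emit:
carry_out(
  rows=[
    [-0.226,0.13,0.2,0,0,0,0.3],
    [-0.226,0.13,0.35,0,0,0,0.35],
    [-0.226,0.13,0.5,0,0,0,0.35],
    [-0.226,0.13,0.6,0,0,0,0.35],
    [-0.226,0.13,0.7,0,0,0,0.35],
    [-0.226,0.13,0.7,0,0,0,0.35],
    [-0.226,0.13,0.7,0,0,0,0.35],
  ],
)

```text
clock: 4.75
ee_pos: [0.5169, 0.0579, 0.0848]
orientation: [3.14, -0.0, 1.571]
contact_force: [0.3, 0.2, 0.3]
width: 0.0556
```

```bash
python3 - <<'E'
from h import *
st();go([.5165,.057,.083],1.571)
f=robot.grab_frame("wrist"); cv2.imwrite("pics/w2.png",f["image"])
E
```

```text
t 4.75 p [0.5169 0.0579 0.0848] rpy [ 3.1398e+00 -2.0000e-04  1.5708e+00] F [0.3  0.23 0.26] M [ 0.001  0.021 -0.002] w 0.0556 j6 [-0.14 -0.12 -0.39  1.3   0.   -0.14]
row [-0.0047, -0.0021, 0.0091] [0.0006, -0.0001, -0.0001] deg 0.1
```

View pics/w2.png

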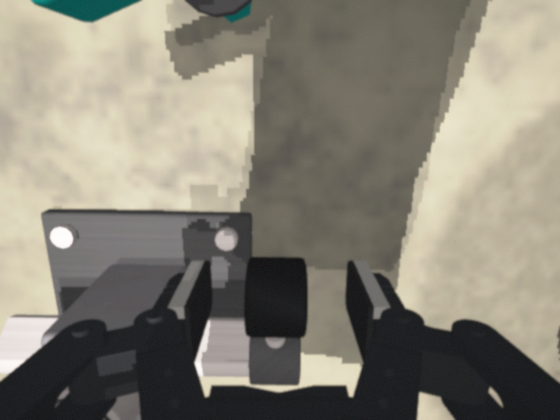

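The knob (275,297) lies centred between the fingers. Closing.

Emit:
carry_out(
  rows=[
    [-0.002,0,0.009,0,0,0,0.7],
    [-0.002,0,0.009,0,0,0,1],
    [-0.002,0,0.009,0,0,0,1],
    [-0.002,0,0.009,0,0,0,1],
    [-0.002,0,0.009,0,0,0,1],
    [-0.002,0,0.009,0,0,0,1],
  ],
  force=40,
)

```text
clock: 5.55
ee_pos: [0.5175, 0.057, 0.0839]
orientation: [3.138, 0.001, 1.57]
contact_force: [-2.9, -2.8, 6.2]
width: 0.0217
```

```bash
python3 - <<'E'
from h import *
st()
a0=np.arctan2(.574-.517,.1015-.055);print(np.degrees(a0))
for t in np.linspace(1,0,11)[1:]:
    a=a0*t; dx=.0745*(np.sin(a0)-np.sin(a)); dz=.0745*(np.cos(a)-np.cos(a0)); print(round(dx/.2,4),round(-dz/.2,4))
E
```

```text
t 5.55 p [0.5175 0.057  0.0839] rpy [3.1384e+00 6.0000e-04 1.5700e+00] F [-2.88 -2.83  6.24] M [-0.559  0.312 -0.411] w 0.0217 j6 [-0.14 -0.12 -0.39  1.29 -0.   -0.14]
50.79279649503212
0.022 -0.0246
0.0461 -0.0472
0.072 -0.0676
0.0997 -0.0856
0.1289 -0.101
0.1593 -0.1139
0.1907 -0.1239
0.2229 -0.1312
0.2557 -0.1356
0.2886 -0.137
```

Emit:
carry_out(
  rows=[
    [0,0.022,-0.025,0,0,0,1],
    [0,0.046,-0.047,0,0,0,1],
    [0,0.072,-0.068,0,0,0,1],
    [0,0.1,-0.086,0,0,0,1],
    [0,0.129,-0.101,0,0,0,1],
    [0,0.159,-0.114,0,0,0,1],
    [0,0.19,-0.124,0,0,0,1],
    [0,0.222,-0.131,0,0,0,1],
    [0,0.255,-0.136,0,0,0,1],
    [0,0.287,-0.137,0,0,0,1],
    [0,0.287,-0.137,0,0,0,1],
    [0,0.287,-0.137,0,0,0,1],
    [0,0.287,-0.137,0,0,0,1],
  ],
)

```text
clock: 7.18
ee_pos: [0.574, 0.056, 0.1107]
orientation: [3.141, 0.002, 1.569]
contact_force: [-4.7, -7.4, -3.8]
width: 0.0213
```

```bash
python3 - <<'E'
from h import *
st()
f=robot.grab_frame("wrist"); cv2.imwrite("pics/w3.png",f["image"])
E
```

```text
t 7.17 p [0.574  0.056  0.1107] rpy [3.1413e+00 2.2000e-03 1.5694e+00] F [-4.73 -7.4  -3.84] M [-1.427  1.243 -0.225] w 0.0213 j6 [-0.13  0.05 -0.18  1.34 -0.   -0.13]
```

View pics/w3.png

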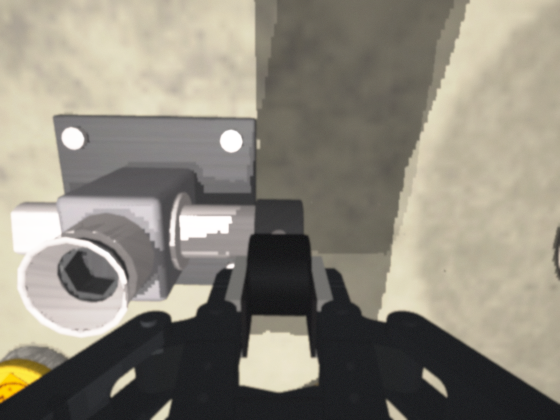

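Emit:
carry_out(
  rows=[
    [0,0,0,0,0,0,0.4],
    [0,0,0,0,0,0,0.4],
    [0,0,0,0,0,0,0.4],
    [0,0,-0.15,0,0,0,0.4],
    [-0.1,0,-0.35,0,0,0,0.4],
    [-0.2,-0.05,-0.6,0,0,0,0.4],
    [-0.4,-0.15,-0.6,0,0,0,0.4],
    [-0.4,-0.15,-0.6,0,0,0,0.4],
  ],
)

```text
clock: 8.22
ee_pos: [0.5437, -0.0255, 0.232]
orientation: [3.139, 0.003, 1.567]
contact_force: [-0.6, 0.3, -0.6]
width: 0.0512
```

```bash
python3 - <<'E'
from h import *
st()
for n in ["wrist","scene","top"]:
    f=robot.grab_frame(n); P=cloud(f); cv2.imwrite(f"pics/{n}4.png",f["image"]); np.savez(f"{n}4.npz",P=P,**f)
    Y=P.reshape(-1,3);Y=Y[~np.isnan(Y[:,0])]
    from scipy.optimize import least_squares
    k=Y[(Y[:,1]>.04)&(Y[:,0]<.6)&(Y[:,0]>.54)&(Y[:,2]>.115)&(Y[:,1]<.075)&(Y[:,2]<.16)]
    if len(k)>10:
        s=least_squares(lambda p:np.hypot(k[:,0]-p[0],k[:,2]-p[1])-.015,[.574,.13],loss="soft_l1",f_scale=.001).x
        print(n,"knob",s,np.percentile(k[:,1],[2,98]),len(k))
    ring=Y[(Y[:,2]>.116)&(Y[:,2]<.13)&(np.hypot(Y[:,0]-.574,Y[:,1]+.025)<.03)]
    print(cv2.minEnclosingCircle((ring[:,:2]*1000).astype(np.float32)),len(ring))
crop(cv2.imread("pics/scene4.png"),(232,195),50,6,"pics/scene4c.png")
E
```

```text
t 8.22 p [ 0.5437 -0.0255  0.232 ] rpy [3.1395e+00 3.0000e-03 1.5670e+00] F [-0.56  0.33 -0.6 ] M [ 0.005  0.007 -0.038] w 0.0512 j6 [-0.29 -0.07 -0.08  1.56 -0.   -0.28]
wrist knob [0.56334578 0.12789165] [0.04491732 0.06606438] 1680
((573.5752563476562, -24.951873779296875), 22.121963500976562) 1141
scene knob [0.56439413 0.13079483] [0.04562173 0.06713013] 192
((574.1586303710938, -23.285451889038086), 22.774003982543945) 154
((0.0, 0.0), 0.0) 0
```

View pics/wrist4.png

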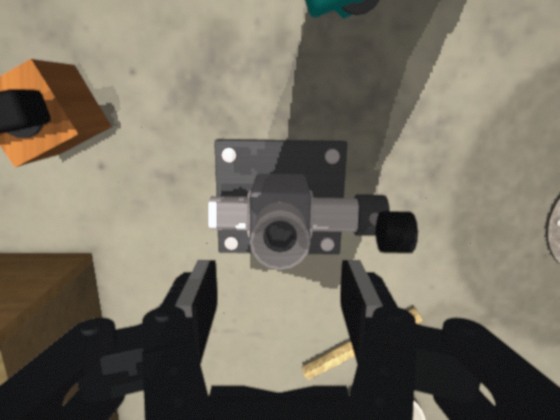

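View pics/scene4c.png

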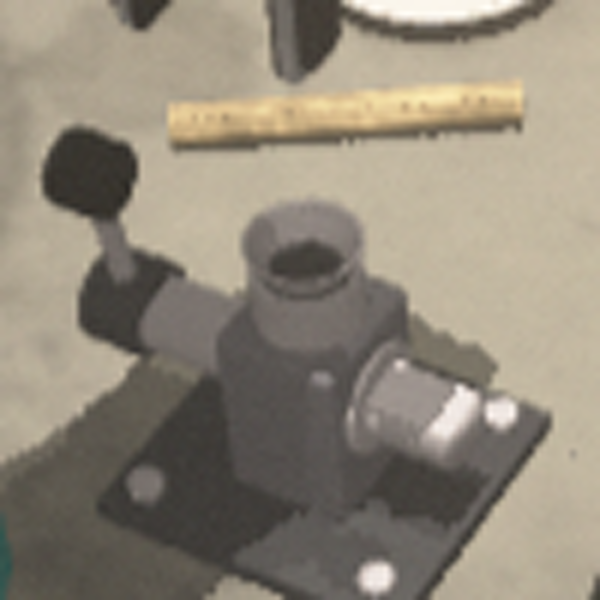

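The lever's knob is now at wrist (397,232), but its fit (x = 0.5635) is about 10 mm short of upright (0.574), because it slipped in the grip. I'll clamp it across its diameter with the jaws along x, which centres it over the shaft.

```bash
python3 - <<'E'
from h import *
go([.574,.0565,.175],np.pi);go([.574,.0565,.111],np.pi)
d=np.load("wrist4.npz");P=d["P"];Y=P[150:300,200:430].reshape(-1,3)
for y0,y1 in [(.005,.03),(-.075,-.055)]:
    s=Y[(Y[:,1]>y0)&(Y[:,1]<y1)&(Y[:,2]>.045)&(Y[:,2]<.08)];print(y0,len(s),np.percentile(s[:,0],[1,99]),np.percentile(s[:,2],98))
crop(d["image"],(310,225),75,5,"pics/wrist4c.png")
E
```

```text
row [0.3992, 0.1495, 0.2779] [-0.0004, 0.0005, -0.5004] deg 90.1
row [0.3998, 0.1494, 0.5979] [-0.0004, 0.0005, -0.5004] deg 90.1
0.005 950 [0.55941763 0.58780172] 0.06718554426586644
-0.075 755 [0.55788333 0.58487763] 0.06735406445943376
```

View pics/wrist4c.png

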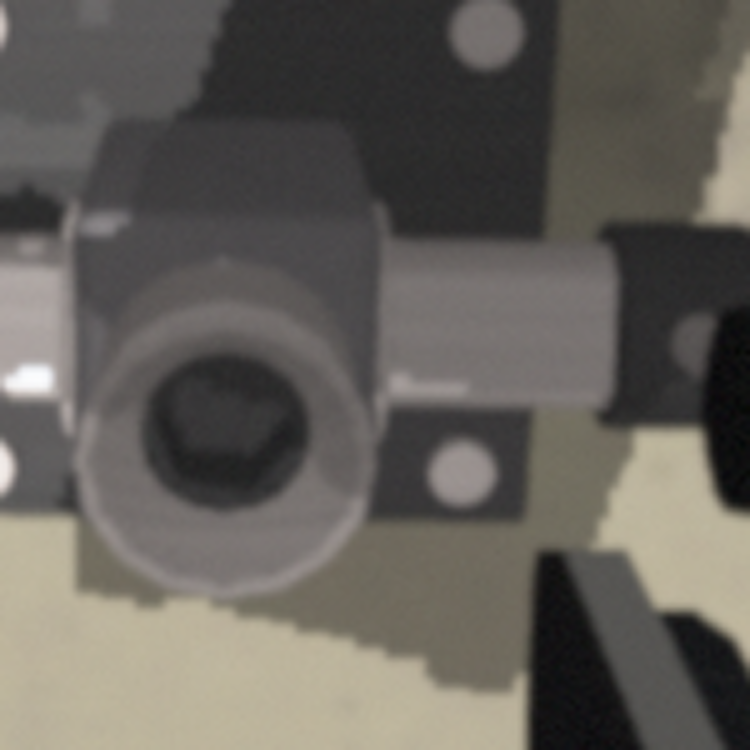

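Emit:
carry_out(
  rows=[
    [0.1,0.04,0,0,0,-0.06,0.3],
    [0.2,0.08,0.05,0,0,-0.12,0.3],
    [0.3,0.12,0.1,0,0,-0.18,0.3],
    [0.4,0.15,0.1,0,0,-0.24,0.25],
    [0.4,0.15,0.1,0,0,-0.3,0.25],
    [0.4,0.15,0.15,0,0,-0.36,0.25],
    [0.4,0.15,0.2,0,0,-0.42,0.25],
    [0.4,0.15,0.25,0,0,-0.48,0.25],
    [0.4,0.15,0.28,0,0,-0.5,0.25],
    [0.4,0.15,0.28,0,0,-0.5,0.25],
    [0.4,0.15,0.28,0,0,-0.5,0.25],
  ],
)

```text
clock: 9.75
ee_pos: [0.5742, 0.0572, 0.1747]
orientation: [-3.14, 0.0, 3.139]
contact_force: [0.5, -0.1, 0.7]
width: 0.064
```

```bash
python3 - <<'E'
from h import *
st();go([.5742,.0565,.113],np.pi)
E
```

```text
t 9.75 p [0.5742 0.0572 0.1747] rpy [-3.1399e+00  3.0000e-04  3.1394e+00] F [ 0.52 -0.07  0.66] M [-0.    -0.003 -0.01 ] w 0.064 j6 [-0.13  0.03 -0.08  1.46 -0.   -1.69]
row [0.0001, -0.0031, 0.3084] [-0.0005, 0.0001, -0.0007] deg 0.2
```

Emit:
carry_out(
  rows=[
    [0,-0.003,0.1,0,0,0,0.25],
    [0,-0.003,0.2,0,0,0,0.25],
    [0,-0.003,0.308,0,0,0,0.25],
    [0,-0.003,0.308,0,0,0,0.25],
    [0,-0.003,0.308,0,0,0,0.5],
    [0,-0.003,0.308,0,0,0,0.7],
    [0,-0.003,0.308,0,0,0,1],
    [0,-0.003,0.308,0,0,0,1],
    [0,-0.003,0.308,0,0,0,1],
    [0,-0.003,0.308,0,0,0,1],
    [0,-0.003,0.308,0,0,0,1],
  ],
  force=50,
)

```text
clock: 11.12
ee_pos: [0.5739, 0.0565, 0.1141]
orientation: [-3.14, 0.0, 3.139]
contact_force: [-4.6, -0.8, 3.3]
width: 0.0286
```

```bash
python3 - <<'E'
from h import *
st();go([.5745,.0565,.113],np.pi)
E
```

```text
t 11.12 p [0.5739 0.0565 0.1141] rpy [-3.1398  0.      3.139 ] F [-4.63 -0.79  3.27] M [ 0.032  1.294 -0.191] w 0.0286 j6 [-0.13  0.04 -0.18  1.35 -0.   -1.7 ]
row [-0.003, -0.0001, 0.0056] [-0.0006, 0.0, -0.0008] deg 0.2
```

Emit:
carry_out(
  rows=[
    [-0.002,0,0,0,0,0,1],
    [-0.002,0,0,0,0,0,1],
    [-0.002,0,0,0,0,0,0.3],
    [-0.002,0,0,0,0,0,0.3],
    [-0.002,0,0,0,0,0,0.3],
    [-0.002,0,-0.15,0,0,0,0.3],
    [-0.002,0.1,-0.35,0,0,0,0.3],
    [0,0.25,-0.6,0,0,0,0.3],
    [0,0.3,-0.6,0,0,0,0.3],
    [0,0.3,-0.6,0,0,0,0.3],
  ],
)

```text
clock: 12.38
ee_pos: [0.5742, 0.1173, 0.2337]
orientation: [-3.14, 0.0, 3.14]
contact_force: [-0.1, -0.5, -0.5]
width: 0.0597
```

```bash
python3 - <<'E'
from h import *
from scipy.optimize import least_squares
st()
for n in ["wrist","scene"]:
    f=robot.grab_frame(n); P=cloud(f); cv2.imwrite(f"pics/{n}5.png",f["image"]); np.savez(f"{n}5.npz",P=P,**f)
    Y=P.reshape(-1,3);Y=Y[~np.isnan(Y[:,0])]
    k=Y[(Y[:,1]>.04)&(Y[:,0]<.6)&(Y[:,0]>.54)&(Y[:,2]>.115)&(Y[:,1]<.075)&(Y[:,2]<.16)]
    if len(k)>10:
        s=least_squares(lambda p:np.hypot(k[:,0]-p[0],k[:,2]-p[1])-.015,[.574,.13],loss="soft_l1",f_scale=.001).x
        print(n,"knob",s,np.percentile(k[:,1],[2,98]),len(k), np.percentile(k[:,0],[1,99]))
    ring=Y[(Y[:,2]>.116)&(Y[:,2]<.13)&(np.hypot(Y[:,0]-.574,Y[:,1]+.025)<.03)]
    if len(ring): print(cv2.minEnclosingCircle((ring[:,:2]*1000).astype(np.float32)),len(ring))
crop(cv2.imread("pics/scene5.png"),(232,195),50,6,"pics/scene5c.png")
E
```

```text
t 12.38 p [0.5742 0.1173 0.2337] rpy [-3.1397e+00  3.0000e-04  3.1402e+00] F [-0.08 -0.54 -0.45] M [-0.026 -0.005  0.019] w 0.0597 j6 [-0.02  0.06  0.06  1.57 -0.   -1.59]
wrist knob [0.57332855 0.12888997] [0.04553867 0.06647   ] 1700 [0.55872836 0.58796283]
((573.5322265625, -11.213933944702148), 16.812780380249023) 419
scene knob [0.57439366 0.13159037] [0.04513754 0.06755878] 188 [0.55839288 0.58750048]
((574.73486328125, -24.475662231445312), 22.75614356994629) 154
```

View pics/wrist5.png

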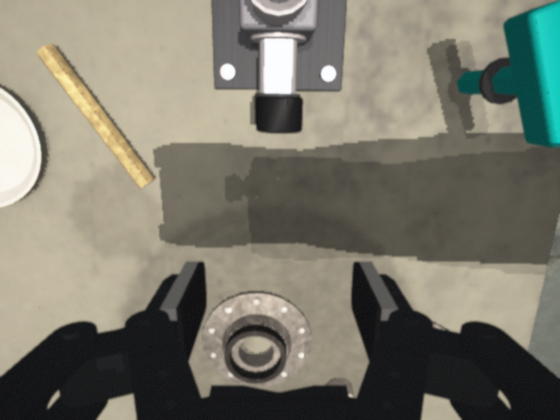

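View pics/scene5c.png

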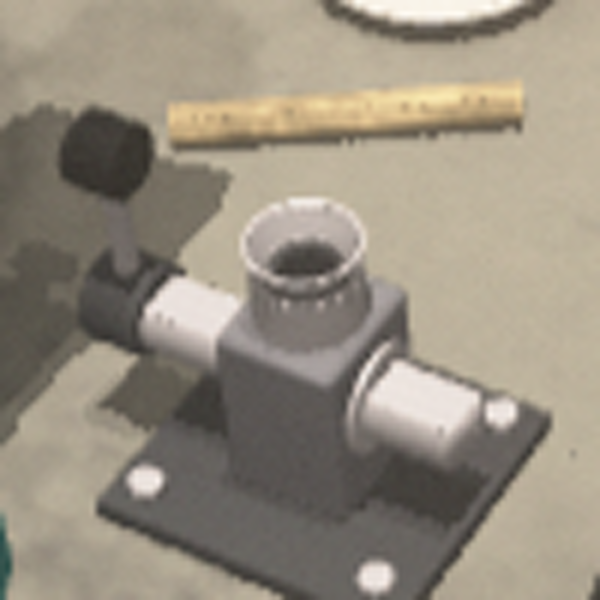

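The lever is now upright: knob x = 0.573–0.574, bush x = 0.574. In the scene crop the rod is vertical. Next, the key.

Emit:
carry_out(
  rows=[
    [0.1,-0.3,0,0,0,-0.03,0.2],
    [0.2,-0.6,0,0,0,-0.06,0.1],
    [0.25,-0.9,0,0,0,-0.06,0],
    [0.25,-1,0,0,0,-0.06,0],
    [0.25,-1,0,0,0,-0.06,0],
  ],
)

```text
clock: 13.1
ee_pos: [0.5225, -0.0848, 0.232]
orientation: [-3.141, -0.003, -2.959]
contact_force: [0.3, 0.6, -0.6]
width: 0.0852
```

```bash
python3 - <<'E'
from h import *
st();go([.484,-.233,.2],np.pi+.188)
E
```

```text
t 13.1 p [ 0.5225 -0.0848  0.232 ] rpy [-3.141  -0.0035 -2.9588] F [ 0.3   0.6  -0.64] M [-0.021 -0.007 -0.027] w 0.0852 j6 [-0.41 -0.11 -0.11  1.57 -0.   -2.16]
row [0.3236, -0.6934, 0.1618] [-0.0002, -0.0011, -0.0017] deg 0.4
```

Emit:
carry_out(
  rows=[
    [0.1,-0.25,0.05,0,0,0,0],
    [0.22,-0.5,0.1,0,0,0,0],
    [0.324,-0.693,0.162,0,-0.001,-0.002,0],
    [0.324,-0.693,0.162,0,-0.001,-0.002,0],
    [0.324,-0.693,0.162,0,-0.001,-0.002,0],
  ],
)

```text
clock: 13.72
ee_pos: [0.4843, -0.2317, 0.1998]
orientation: [3.141, -0.0, -2.952]
contact_force: [-0.4, 1.0, -0.4]
width: 0.0849
```

```bash
python3 - <<'E'
from h import *
st()
f=robot.grab_frame("wrist"); P=cloud(f); cv2.imwrite("pics/w6.png",f["image"])
Y=P.reshape(-1,3);h=Y[(Y[:,2]>.125)&(Y[:,2]<.14)&(np.hypot(Y[:,0]-.484,Y[:,1]+.233)<.06)]
print(len(h),h.mean(0),cv2.minAreaRect((h[:,:2]*1000).astype(np.float32)))
go([.484,-.233,.097],np.pi+.188)
E
```

```text
t 13.72 p [ 0.4843 -0.2317  0.1998] rpy [ 3.1414e+00 -4.0000e-04 -2.9517e+00] F [-0.39  1.03 -0.36] M [-0.028 -0.038 -0.029] w 0.0849 j6 [-0.69 -0.09 -0.16  1.51 -0.   -2.45]
5575 [ 0.48641092 -0.23665237  0.1308276 ] ((485.8221130371094, -233.387939453125), (24.074926376342773, 89.14850616455078), 10.972694396972656)
row [0.0043, -0.0067, 0.5156] [-0.0001, -0.0, 0.0009] deg 0.2
```

View pics/w6.png

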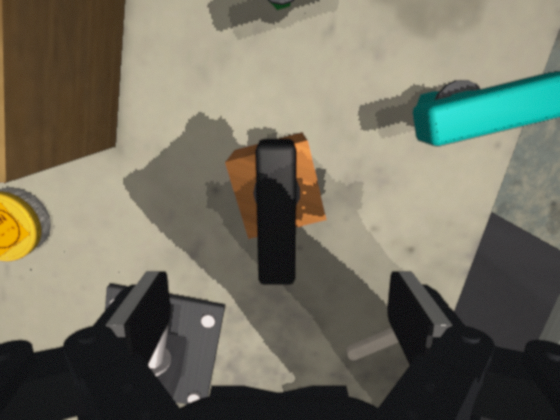

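Black bar at (277,210) in the orange stand, aligned with the jaws: the meant key. Descend and grip.

Emit:
carry_out(
  rows=[
    [-0.003,-0.009,0.15,0,0,0,0.1],
    [-0.003,-0.009,0.3,0,0,0,0.2],
    [-0.003,-0.009,0.45,0,0,0,0.3],
    [-0.003,-0.009,0.515,0,0,0,0.4],
    [-0.003,-0.009,0.515,0,0,0,0.5],
    [-0.003,-0.009,0.515,0,0,0,0.6],
    [-0.003,-0.009,0.515,0,0,0,1],
    [-0.003,-0.009,0.515,0,0,0,1],
    [-0.003,-0.009,0.515,0,0,0,1],
    [-0.003,-0.009,0.515,0,0,0,1],
    [-0.003,-0.009,0.515,0,0,0,1],
  ],
  force=60,
)

```text
clock: 15.15
ee_pos: [0.4863, -0.2338, 0.0987]
orientation: [-3.14, 0.002, -2.951]
contact_force: [0.5, 1.6, 6.8]
width: 0.0232
```

```bash
python3 - <<'E'
from h import *
st()
E
```

```text
t 15.15 p [ 0.4863 -0.2338  0.0987] rpy [-3.1396e+00  1.7000e-03 -2.9510e+00] F [0.49 1.58 6.81] M [0.241 0.02  0.018] w 0.0232 j6 [-0.69 -0.07 -0.32  1.32  0.   -2.45]
```

Emit:
carry_out(
  rows=[
    [0,0,-0.05,0,0,0,1],
    [0,0,-0.15,0,0,0,1],
    [0,0,-0.3,0,0,0,1],
    [0,0,-0.45,0,0,0,1],
    [0,0,-0.6,0,0,0,1],
    [0,0,-0.72,0,0,0,1],
    [0,0,-0.72,0,0,0,1],
    [0,0,-0.72,0,0,0,1],
  ],
)

```text
clock: 16.15
ee_pos: [0.4858, -0.2334, 0.2421]
orientation: [-3.14, 0.001, -2.951]
contact_force: [-0.2, 0.5, -3.3]
width: 0.0234
```

```bash
python3 - <<'E'
from h import *
st()
f=robot.grab_frame("scene"); cv2.imwrite("pics/s7.png",f["image"]); P=cloud(f); np.savez("s7.npz",P=P,**f)
print(robot.landmark_of(f,"key_tip"))
crop(f["image"],proj(f,[.485,-.234,.2])[0],70,5,"pics/s7c.png")
go([.574,-.0247,.25],-2.951)
E
```

```text
t 16.15 p [ 0.4858 -0.2334  0.2421] rpy [-3.1402e+00  1.3000e-03 -2.9510e+00] F [-0.16  0.48 -3.27] M [-0.014  0.02   0.013] w 0.0234 j6 [-0.69 -0.08 -0.07  1.58  0.   -2.45]
[{'xy': [374.0, 302.2], 'confidence': 0.98}, {'xy': [170.4, 271.2], 'confidence': 0.9}, {'xy': [308.4, 241.7], 'confidence': 0.79}, {'xy': [317.8, 351.9], 'confidence': 0.66}, {'xy': [238.2, 166.1], 'confidence': 0.36}]
row [-0.6316, 0.9398, -0.0427] [-0.0001, 0.0002, -0.0] deg 0.0
```

View pics/s7c.png

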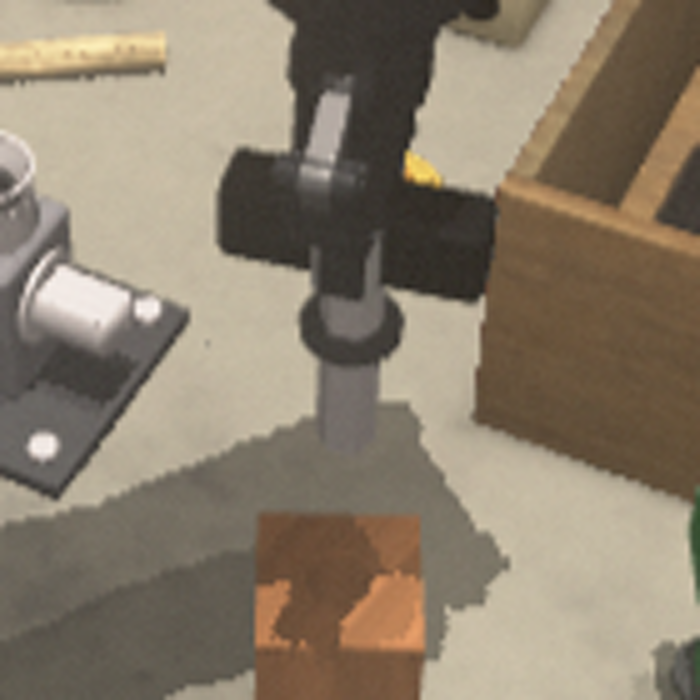

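```bash
python3 - <<'E'
from h import *
d=np.load("s7.npz");P=d["P"];Y=P[150:300,240:380].reshape(-1,3);Y=Y[~np.isnan(Y[:,0])]
Y=Y[np.hypot(Y[:,0]-.485,Y[:,1]+.234)<.03]
for z in np.arange(.155,.245,.01):
    s=Y[np.abs(Y[:,2]-z)<.005]
    if len(s)>5: print(round(z,3),len(s),np.round(np.median(s[:,:2],0),4))
i=cv2.imread("pics/w3.png")[215:330,30:155]
i=cv2.convertScaleAbs(cv2.resize(i,None,fx=6,fy=5,interpolation=cv2.INTER_CUBIC),alpha=1.8)
cv2.imwrite("pics/w3c.png",cv2.resize(i,(750,575)))
E
```

```text
0.155 18 [ 0.4796 -0.2362]
0.165 48 [ 0.478  -0.2341]
0.175 44 [ 0.4775 -0.2346]
0.185 45 [ 0.478  -0.2358]
0.195 43 [ 0.4777 -0.2363]
0.205 7 [ 0.4759 -0.235 ]
0.215 180 [ 0.4774 -0.2368]
0.225 46 [ 0.4779 -0.2357]
0.235 21 [ 0.4774 -0.2357]
```

View pics/w3c.png

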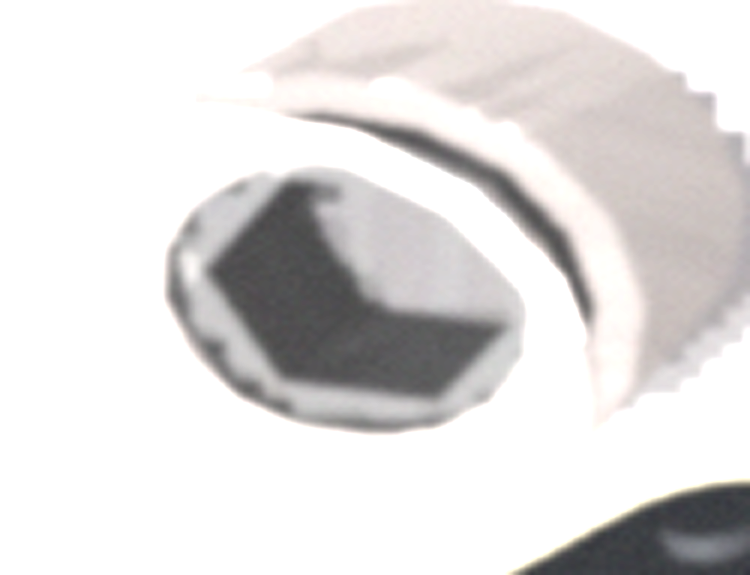

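```bash
python3 - <<'E'
from h import *
d=dict(np.load("wrist4.npz"))
T4=R.from_euler("xyz",[3.1395,.003,1.567]);p4=np.array([.5437,-.0255,.232])
off=T4.inv().apply(d["origin"]-p4); Rc=T4.inv().as_matrix()@Rm(d); print(off)
T3=R.from_euler("xyz",[3.1413,.0022,1.5694]);p3=np.array([.574,.056,.1107])
o=p3+T3.apply(off); RR=T3.as_matrix()@Rc; fl=K(d)
c=np.array([[290,182],[207,268],[285,380],[440,397],[505,325]])
uv=np.c_[30+c[:,0]/6,215+c[:,1]/5]
ray=np.c_[(uv[:,0]-d["cx"])/fl,(uv[:,1]-d["cy"])/fl,np.ones(5)]@RR.T
X=o+ray*((.108-o[2])/ray[:,2])[:,None]
print(np.round(X*1000,1))
from scipy.optimize import least_squares
R0=.0197/np.sqrt(3)
def res(p):
    k=p[2]+np.radians(60)*np.array([2,1,0,-1,-2])*p[3]
    return (np.c_[p[0]+R0*np.cos(k),p[1]+R0*np.sin(k)]-X[:,:2]).ravel()*1000
best=None
for s in (1,-1):
  for a in np.radians(range(0,360,20)):
    f=lambda q:res([*q,s]); r=least_squares(f,[.574,-.025,a])
    if best is None or r.cost<best[0]: best=(r.cost,r.x,s)
print(best, "corner deg mod60",np.degrees(best[1][2])%60)
E
```

```text
[ 0.0002163  -0.07439904 -0.14184294]
[[563.2 -28.1 108. ]
 [571.1 -35.3 108. ]
 [581.9 -31.4 108. ]
 [583.6 -20.4 108. ]
 [576.6 -14.7 108. ]]
(np.float64(2.041982269413034), array([ 0.57355983, -0.02448388, -0.72583448]), -1) corner deg mod60 18.412747538803927
```

```bash
python3 - <<'E'
from h import *
go([.5736,-.0245,.242],2.939)
E
```

```text
row [-0.6298, 0.9411, -0.0027] [-0.0001, 0.0002, 0.1251] deg 22.5
```

Emit:
carry_out(
  rows=[
    [-0.12,0.18,0,0,0,0.03,1],
    [-0.25,0.37,0,0,0,0.06,1],
    [-0.38,0.57,0,0,0,0.09,1],
    [-0.51,0.76,0,0,0,0.125,1],
    [-0.6,0.9,0,0,0,0.125,1],
    [-0.63,0.941,0,0,0,0.125,1],
    [-0.63,0.941,0,0,0,0.125,1],
    [-0.63,0.941,0,0,0,0.125,1],
  ],
)

```text
clock: 17.25
ee_pos: [0.5733, -0.0255, 0.2412]
orientation: [-3.141, 0.0, 2.939]
contact_force: [0.1, 0.7, -3.6]
width: 0.023
```

```bash
python3 - <<'E'
from h import *
st()
f=robot.grab_frame("scene"); cv2.imwrite("pics/s8.png",f["image"]); 
crop(f["image"],proj(f,[.574,-.025,.15])[0],60,6,"pics/s8c.png")
go([.5736,-.0245,.205],2.939)
E
```

```text
t 17.25 p [ 0.5733 -0.0255  0.2412] rpy [-3.1410e+00  2.0000e-04  2.9385e+00] F [ 0.12  0.7  -3.63] M [ 0.016  0.041 -0.016] w 0.023 j6 [-0.27  0.03  0.03  1.58 -0.   -1.64]
row [-0.0002, 0.0055, 0.1814] [-0.0002, 0.0001, -0.0003] deg 0.1
```

View pics/s8c.png

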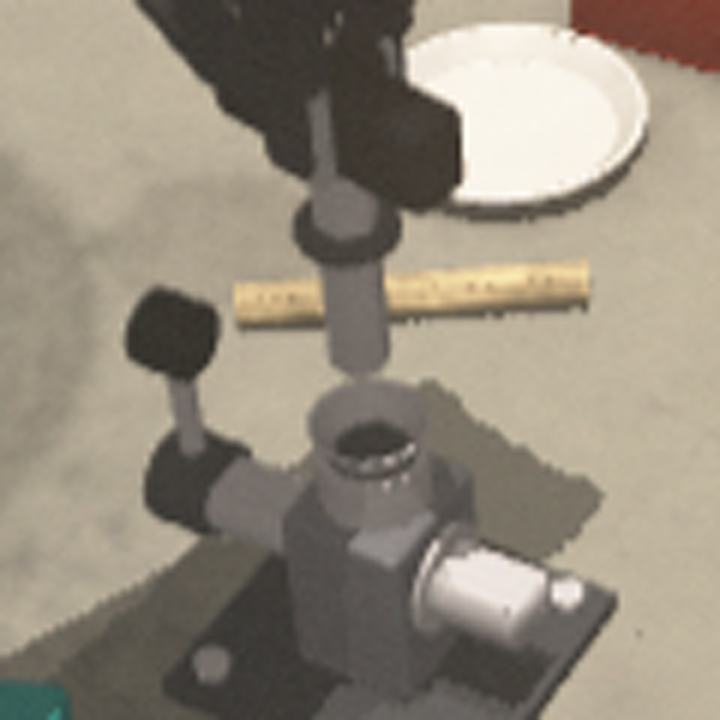

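Emit:
carry_out(
  rows=[
    [0,0.005,0.05,0,0,0,1],
    [0,0.005,0.1,0,0,0,1],
    [0,0.005,0.14,0,0,0,1],
    [0,0.005,0.17,0,0,0,1],
    [0,0.005,0.19,0,0,0,1],
    [0,0.005,0.2,0,0,0,1],
    [0,0.005,0.2,0,0,0,1],
  ],
)

```text
clock: 18.18
ee_pos: [0.5736, -0.0246, 0.2014]
orientation: [-3.141, 0.0, 2.938]
contact_force: [0.5, 0.5, -1.6]
width: 0.0235
```

```bash
python3 - <<'E'
from h import *
st()
E
```

```text
t 18.18 p [ 0.5736 -0.0246  0.2014] rpy [-3.1411e+00  5.0000e-04  2.9383e+00] F [ 0.55  0.46 -1.65] M [ 0.028 -0.031  0.04 ] w 0.0235 j6 [-0.27  0.02 -0.04  1.51 -0.   -1.64]
```

Emit:
carry_out(
  rows=[
    [0,0,0.008,0,0,0,1],
    [0,0,0.016,0,0,0,1],
    [0,0,0.022,0,0,0,1],
    [0,0,0.022,0,0,0,1],
  ],
)

```text
clock: 18.68
ee_pos: [0.5737, -0.0248, 0.1969]
orientation: [-3.141, 0.001, 2.938]
contact_force: [0.5, -1.6, -3.2]
width: 0.0235
```

```bash
python3 - <<'E'
from h import *
st()
E
```

```text
t 18.68 p [ 0.5737 -0.0248  0.1969] rpy [-3.1407e+00  7.0000e-04  2.9381e+00] F [ 0.51 -1.56 -3.23] M [-0.512 -0.187  0.059] w 0.0235 j6 [-0.27  0.02 -0.05  1.5  -0.   -1.64]
```

Emit:
carry_out(
  rows=[
    [0,0,0.005,0,0,0,1],
    [0,0,0.01,0,0,0,1],
    [0,0,0.01,0,0,0,1],
  ],
)

```text
clock: 19.05
ee_pos: [0.5737, -0.0249, 0.1949]
orientation: [-3.14, 0.001, 2.938]
contact_force: [0.8, -1.8, -2.8]
width: 0.0234
```

```bash
python3 - <<'E'
from h import *
st()
E
```

```text
t 19.05 p [ 0.5737 -0.0249  0.1949] rpy [-3.1405e+00  9.0000e-04  2.9381e+00] F [ 0.85 -1.75 -2.77] M [-0.577 -0.274  0.059] w 0.0234 j6 [-0.27  0.02 -0.06  1.49 -0.   -1.64]
```

Emit:
carry_out(
  rows=[
    [0,-0.003,0.008,0,0,0,1],
    [0,-0.003,0.016,0,0,0,1],
    [0,-0.003,0.022,0,0,0,1],
    [0,-0.003,0.022,0,0,0,1],
  ],
)

```text
clock: 19.55
ee_pos: [0.5736, -0.0255, 0.1903]
orientation: [-3.141, 0.001, 2.938]
contact_force: [1.8, -1.7, -2.6]
width: 0.0233
```

```bash
python3 - <<'E'
from h import *
st()
E
```

```text
t 19.55 p [ 0.5736 -0.0255  0.1903] rpy [-3.1406e+00  8.0000e-04  2.9380e+00] F [ 1.79 -1.72 -2.63] M [-0.22  -0.385 -0.033] w 0.0233 j6 [-0.27  0.02 -0.06  1.49 -0.   -1.64]
```

Emit:
carry_out(
  rows=[
    [0.001,-0.001,0.005,0,0,0,1],
    [0.001,-0.001,0.01,0,0,0,1],
    [0.001,-0.001,0.01,0,0,0,1],
  ],
)

```text
clock: 19.92
ee_pos: [0.5735, -0.0256, 0.1883]
orientation: [-3.141, 0.001, 2.938]
contact_force: [2.4, 0.6, -3.0]
width: 0.0233
```

```bash
python3 - <<'E'
from h import *
st()
E
```

```text
t 19.93 p [ 0.5735 -0.0256  0.1883] rpy [-3.1407e+00  1.0000e-03  2.9381e+00] F [ 2.42  0.61 -2.97] M [-0.16  -0.618 -0.019] w 0.0233 j6 [-0.27  0.02 -0.07  1.48 -0.   -1.64]
```

Emit:
carry_out(
  rows=[
    [-0.004,0,0.003,0,0,0,1],
    [-0.004,0,0.007,0,0,0,1],
    [-0.004,0,0.007,0,0,0,1],
  ],
)

```text
clock: 20.3
ee_pos: [0.5741, -0.0257, 0.1877]
orientation: [-3.141, 0.001, 2.938]
contact_force: [-2.6, 0.9, 5.1]
width: 0.0232
```

```bash
python3 - <<'E'
from h import *
st()
E
```

```text
t 20.3 p [ 0.5741 -0.0257  0.1877] rpy [-3.1406e+00  1.2000e-03  2.9382e+00] F [-2.6   0.88  5.06] M [0.137 0.762 0.012] w 0.0232 j6 [-0.27  0.02 -0.07  1.48 -0.   -1.64]
```

Seated: contact at TCP z 0.1877, exactly the predicted full depth (Fz about 8 N). Now turning clockwise.

Emit:
carry_out(
  rows=[
    [0.001,0,0,0,0,0.03,1],
    [0.001,0,0,0,0,0.06,1],
    [0.001,0,0,0,0,0.09,1],
    [0.001,0,0,0,0,0.12,1],
    [0.001,0,0,0,0,0.15,1],
    [0.001,0,0,0,0,0.15,1],
  ],
)

```text
clock: 21.05
ee_pos: [0.5737, -0.0256, 0.1877]
orientation: [-3.141, 0.001, 2.468]
contact_force: [-1.1, 1.0, 1.1]
width: 0.0234
```

```bash
cat >> h.py <<'E'
def mz(n=6):
    L=[];Fs=[]
    for i in range(n):
        robot.grab_frame("wrist"); o=robot.get_obs(); L.append(o["torque"]);Fs.append(o["contact_force"])
    print("M mean",np.round(np.mean(L,0),3),"sd",np.round(np.std(L,0),3),"F",np.round(np.mean(Fs,0),2))
E
python3 - <<'E'
from h import *
st();mz();st()
E
```

```text
t 21.05 p [ 0.5737 -0.0256  0.1877] rpy [-3.1411e+00  1.1000e-03  2.4676e+00] F [-1.06  1.    1.08] M [-0.011  0.371  0.054] w 0.0234 j6 [-0.27  0.02 -0.07  1.48 -0.   -1.17]
M mean [ 0.075  0.439 -0.011] sd [0.031 0.056 0.018] F [-1.38  0.68  1.46]
t 21.35 p [ 0.5738 -0.0256  0.1877] rpy [-3.1413e+00  1.2000e-03  2.4679e+00] F [-0.94  1.08  2.32] M [0.111 0.541 0.017] w 0.0235 j6 [-0.27  0.02 -0.07  1.48 -0.   -1.17]
```

Emit:
carry_out(
  rows=[
    [0.001,0,0,0,0,0.03,1],
    [0.001,0,0,0,0,0.06,1],
    [0.001,0,0,0,0,0.09,1],
    [0.001,0,0,0,0,0.12,1],
    [0.001,0,0,0,0,0.15,1],
    [0.001,0,0,0,0,0.18,1],
    [0.001,0,0,0,0,0.21,1],
    [0.001,0,0,0,0,0.22,1],
    [0.001,0,0,0,0,0.22,1],
  ],
)

```text
clock: 22.48
ee_pos: [0.5736, -0.0254, 0.1877]
orientation: [3.141, 0.001, 1.778]
contact_force: [-1.3, 1.5, 1.7]
width: 0.0231
```

```bash
python3 - <<'E'
from h import *
mz();st()
f=robot.grab_frame("scene"); cv2.imwrite("pics/s9.png",f["image"]); 
crop(f["image"],proj(f,[.574,-.025,.15])[0],60,6,"pics/s9c.png")
f=robot.grab_frame("wrist"); cv2.imwrite("pics/w9.png",f["image"]); 
E
```

```text
M mean [ 0.438  0.551 -0.01 ] sd [0.021 0.033 0.038] F [-1.94  1.19  1.99]
t 22.77 p [ 0.5736 -0.0254  0.1877] rpy [3.1411e+00 1.0000e-03 1.7773e+00] F [-2.21  2.23  2.48] M [0.462 0.56  0.002] w 0.0233 j6 [-0.27  0.02 -0.07  1.48 -0.   -0.48]
```

View pics/s9c.png

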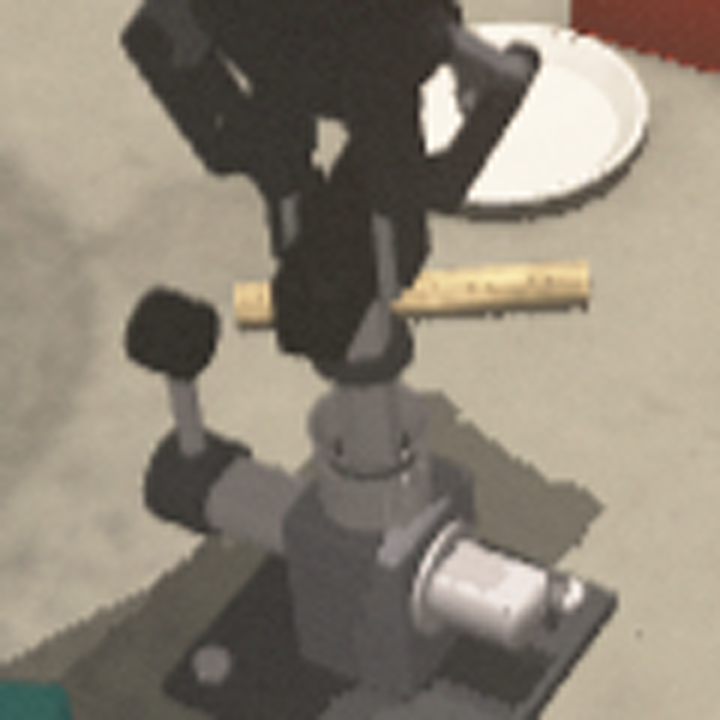

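View pics/w9.png

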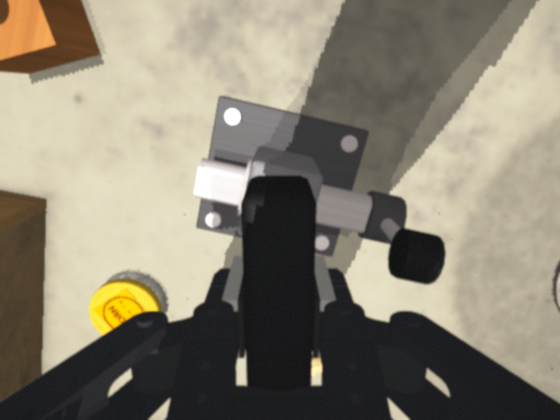

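Emit:
carry_out(
  rows=[
    [0.001,0,0,0,0,0.016,1],
    [0.001,0,0,0,0,0.032,1],
    [0.001,0,0,0,0,0.032,1],
    [0.001,0,0,0,0,0.032,1],
  ],
)

```text
clock: 23.38
ee_pos: [0.5736, -0.0253, 0.1877]
orientation: [3.141, 0.001, 1.678]
contact_force: [-2.2, 0.5, 1.5]
width: 0.0235
```

```bash
python3 - <<'E'
from h import *
mz();st()
E
```

```text
M mean [ 0.153  0.506 -0.04 ] sd [0.029 0.007 0.029] F [-1.8   0.67  1.72]
t 23.68 p [ 0.5736 -0.0252  0.1877] rpy [3.1410e+00 1.1000e-03 1.6768e+00] F [-1.99  0.04  1.09] M [ 0.125  0.496 -0.046] w 0.023 j6 [-0.27  0.02 -0.07  1.48 -0.   -0.38]
```

Emit:
carry_out(
  rows=[
    [0.001,0,0,0,0,0.016,1],
    [0.001,0,0,0,0,0.032,1],
    [0.001,0,0,0,0,0.032,1],
    [0.001,0,0,0,0,0.032,1],
  ],
)

```text
clock: 24.18
ee_pos: [0.5736, -0.0251, 0.1877]
orientation: [3.141, 0.001, 1.577]
contact_force: [-0.7, 0.2, 1.6]
width: 0.0227
```

```bash
cat >> h.py <<'E'
def mz(n=6):
    L=[];Fs=[];T=[]
    for i in range(n):
        robot.grab_frame("wrist"); o=robot.get_obs(); L.append(o["torque"]);Fs.append(o["contact_force"]);T.append(o["tau"])
    print("M mean",np.round(np.mean(L,0),3),"sd",np.round(np.std(L,0),3),"F",np.round(np.mean(Fs,0),2),"tau",np.round(np.mean(T,0),3),np.round(np.std(T,0)[5],3))
E
python3 - <<'E'
from h import *
mz();st()
E
```

```text
M mean [-0.058  0.523 -0.003] sd [0.04  0.013 0.018] F [-1.56 -0.24  1.76] tau [ 1.5600e-01 -5.0744e+01  5.0314e+01 -8.7600e-01  2.5600e-01 -1.0000e-03] 0.003
t 24.48 p [ 0.5736 -0.0251  0.1877] rpy [3.1408e+00 1.2000e-03 1.5765e+00] F [-1.49  0.38  2.34] M [-0.084  0.499 -0.011] w 0.0233 j6 [-0.27  0.02 -0.07  1.48 -0.   -0.28]
```

Emit:
carry_out(
  rows=[
    [0,0,0,0,0,0.012,1],
    [0,0,0,0,0,0.025,1],
    [0,0,0,0,0,0.025,1],
  ],
)

```text
clock: 24.85
ee_pos: [0.5736, -0.0251, 0.1877]
orientation: [3.141, 0.001, 1.497]
contact_force: [-1.9, 0.5, 1.6]
width: 0.0234
```

```bash
python3 - <<'E'
from h import *
mz(4);st()
E
```

```text
M mean [0.022 0.567 0.006] sd [0.025 0.02  0.011] F [-1.81 -0.1   2.55] tau [-3.1000e-02 -5.0640e+01  5.0263e+01 -9.5500e-01  1.4400e-01  7.1000e-02] 0.052
t 25.05 p [ 0.5736 -0.0251  0.1877] rpy [3.1408e+00 1.1000e-03 1.4982e+00] F [-1.74  0.18  3.13] M [0.025 0.578 0.022] w 0.0232 j6 [-0.27  0.02 -0.07  1.48 -0.   -0.2 ]
```

Emit:
carry_out(
  rows=[
    [0,0,0,0,0,0.012,1],
    [0,0,0,0,0,0.025,1],
    [0,0,0,0,0,0.025,1],
    [0,0,0,0,0,0.025,1],
  ],
)

```text
clock: 25.55
ee_pos: [0.5736, -0.0251, 0.1878]
orientation: [3.141, 0.001, 1.42]
contact_force: [-1.7, 0.4, 3.1]
width: 0.023
```

```bash
python3 - <<'E'
from h import *
mz(6);st()
E
```

```text
M mean [0.115 0.597 0.04 ] sd [0.032 0.017 0.032] F [-1.82  0.47  2.68] tau [-1.780e-01 -5.051e+01  5.018e+01 -1.023e+00  6.900e-02  3.800e-02] 0.003
t 25.85 p [ 0.5736 -0.0251  0.1878] rpy [3.1406e+00 9.0000e-04 1.4197e+00] F [-1.67  0.42  1.89] M [0.126 0.591 0.029] w 0.0236 j6 [-0.27  0.02 -0.07  1.48 -0.   -0.12]
```

Emit:
carry_out(
  rows=[
    [0,0,0,0,0,0.012,1],
    [0,0,0,0,0,0.025,1],
    [0,0,0,0,0,0.025,1],
    [0,0,0,0,0,0.025,1],
  ],
)

```text
clock: 26.35
ee_pos: [0.5736, -0.0251, 0.1878]
orientation: [3.141, 0.001, 1.342]
contact_force: [-2.5, 0.4, 2.5]
width: 0.0233
```

```bash
python3 - <<'E'
from h import *
mz(6);st()
E
```

```text
M mean [0.147 0.59  0.063] sd [0.038 0.019 0.032] F [-2.04  0.64  2.72] tau [-3.1600e-01 -5.0387e+01  5.0091e+01 -1.0750e+00  1.0000e-03  5.6000e-02] 0.003
t 26.65 p [ 0.5736 -0.0251  0.1878] rpy [3.1405e+00 8.0000e-04 1.3414e+00] F [-2.18  1.01  2.77] M [0.18  0.606 0.083] w 0.0233 j6 [-0.27  0.02 -0.07  1.48 -0.   -0.04]
```

Emit:
carry_out(
  rows=[
    [0,0,0,0,0,0.012,1],
    [0,0,0,0,0,0.025,1],
    [0,0,0,0,0,0.025,1],
    [0,0,0,0,0,0.025,1],
  ],
)

```text
clock: 27.15
ee_pos: [0.5736, -0.025, 0.1878]
orientation: [3.141, 0.001, 1.264]
contact_force: [-2.1, 0.6, 2.3]
width: 0.0234
```

```bash
python3 - <<'E'
from h import *
mz(6);st()
E
```

```text
M mean [0.217 0.583 0.084] sd [0.019 0.029 0.013] F [-2.    1.    2.73] tau [ -0.442 -50.259  49.997  -1.124  -0.066   0.071] 0.003
t 27.45 p [ 0.5736 -0.025   0.1878] rpy [3.1405e+00 7.0000e-04 1.2631e+00] F [-2.16  1.13  3.46] M [0.196 0.63  0.062] w 0.0232 j6 [-0.27  0.02 -0.07  1.48 -0.    0.04]
```

Emit:
carry_out(
  rows=[
    [0,0,0,0,0,0.012,1],
    [0,0,0,0,0,0.025,1],
    [0,0,0,0,0,0.032,1],
    [0,0,0,0,0,0.032,1],
  ],
)

```text
clock: 27.95
ee_pos: [0.5736, -0.025, 0.1878]
orientation: [3.14, 0.001, 1.162]
contact_force: [-1.7, 0.6, 3.4]
width: 0.0231
```

```bash
python3 - <<'E'
from h import *
mz(6);st()
f=robot.grab_frame("wrist"); cv2.imwrite("pics/w10.png",f["image"])
E
```

```text
M mean [0.291 0.615 0.137] sd [0.011 0.021 0.026] F [-2.28  0.69  3.05] tau [ -0.649 -50.084  49.864  -1.184  -0.154   0.163] 0.029
t 28.25 p [ 0.5736 -0.025   0.1878] rpy [3.1405e+00 6.0000e-04 1.1627e+00] F [-2.9   1.37  1.78] M [0.295 0.599 0.085] w 0.0229 j6 [-0.27  0.02 -0.07  1.48 -0.    0.14]
```

View pics/w10.png

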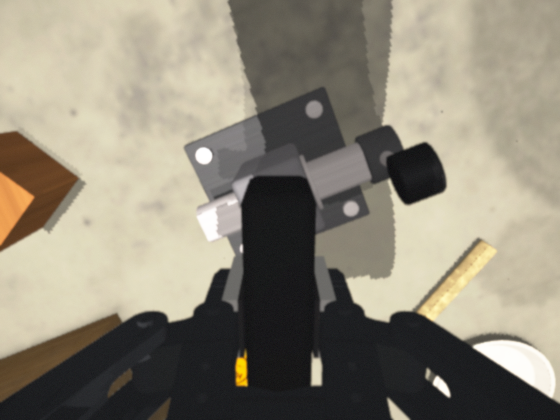

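```bash
python3 - <<'E'
from h import *
mz(8);st()
E
```

```text
M mean [0.336 0.6   0.147] sd [0.032 0.027 0.019] F [-1.79  0.87  3.62] tau [ -0.728 -49.996  49.782  -1.192  -0.203   0.147] 0.001
t 28.7 p [ 0.5736 -0.025   0.1878] rpy [3.1404e+00 6.0000e-04 1.1625e+00] F [-2.03  1.49  3.79] M [0.394 0.591 0.108] w 0.0234 j6 [-0.27  0.02 -0.07  1.48 -0.    0.14]
```

Torque is steady at 0.147 N m (wrist and joint 6 agree), inside 0.1–0.25. The handle is still square in the jaws (278,280) and the lever is upright. Releasing.

Emit:
carry_out(
  rows=[
    [0,0,0,0,0,0,0.5],
    [0,0,0,0,0,0,0.4],
    [0,0,0,0,0,0,0.3],
    [0,0,0,0,0,0,0.3],
    [0,0,0,0,0,0,0.3],
    [0,0,-0.05,0,0,0,0.3],
    [0,0,-0.15,0,0,0,0.3],
    [0,0,-0.3,0,0,0,0.3],
    [0,0,-0.5,0,0,0,0.3],
    [0,0,-0.55,0,0,0,0.3],
    [0,0,-0.55,0,0,0,0.3],
  ],
)

```text
clock: 30.08
ee_pos: [0.5739, -0.025, 0.2986]
orientation: [3.139, 0.0, 1.163]
contact_force: [0.1, 0.1, -1.1]
width: 0.0598
```

```bash
python3 - <<'E'
from h import *
from scipy.optimize import least_squares
st()
f=robot.grab_frame("scene"); cv2.imwrite("pics/s11.png",f["image"][90:390,100:440]);P=cloud(f);Y=P.reshape(-1,3)
crop(f["image"],proj(f,[.574,-.025,.13])[0],60,6,"pics/s11c.png")
for nm in ["scene","wrist"]:
    if nm=="wrist":
        f=robot.grab_frame("wrist"); cv2.imwrite("pics/w11.png",f["image"]);P=cloud(f);Y=P.reshape(-1,3)
    h=Y[(Y[:,2]>.21)&(Y[:,2]<.232)&(np.hypot(Y[:,0]-.574,Y[:,1]+.025)<.05)]
    print(nm,len(h),np.percentile(h[:,2],[50,95]),cv2.minAreaRect((h[:,:2]*1000).astype(np.float32)))
    k=Y[(Y[:,1]>.04)&(Y[:,0]<.6)&(Y[:,0]>.54)&(Y[:,2]>.115)&(Y[:,1]<.075)&(Y[:,2]<.16)]
    s=least_squares(lambda p:np.hypot(k[:,0]-p[0],k[:,2]-p[1])-.015,[.574,.13],loss="soft_l1",f_scale=.001).x
    print("knob",s,len(k))
E
```

```text
t 30.07 p [ 0.5739 -0.025   0.2986] rpy [3.1389e+00 4.0000e-04 1.1626e+00] F [ 0.06  0.09 -1.06] M [-0.052 -0.031 -0.012] w 0.0598 j6 [-0.27  0.05  0.16  1.68 -0.    0.14]
scene 502 [0.22197775 0.22465613] ((572.5488891601562, -24.3282470703125), (27.852951049804688, 91.02025604248047), 88.33885955810547)
knob [0.57466068 0.13166774] 185
wrist 5264 [0.21998995 0.22118801] ((572.994873046875, -25.106191635131836), (24.21232795715332, 89.11980438232422), 87.68620300292969)
knob [0.57360205 0.1288371 ] 1104
```

View pics/s11c.png

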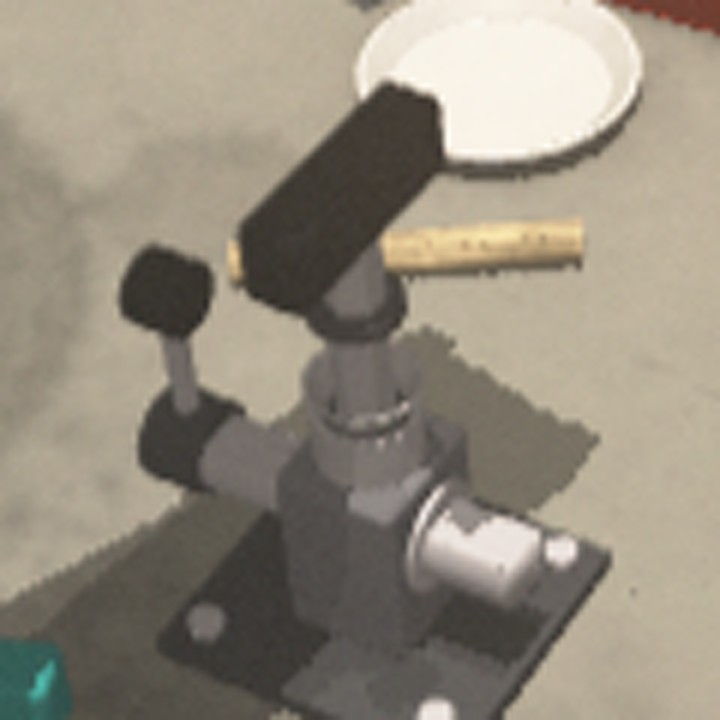

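View pics/w11.png

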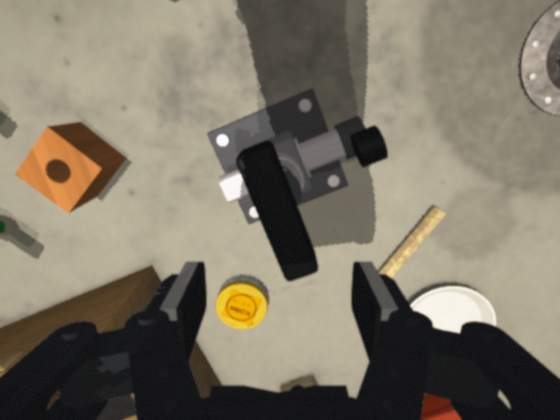

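```bash
python3 - <<'E'
from h import *
print(robot.job_done());st()
E
```

```text
the job is handed in; nothing more can be done
None
the job is handed in; nothing more can be done
```

The job is handed in at about 30 s: the lever is upright, the screw is tight on the flat, and the key is left standing in the screw.

- **Lever:** on the first try the knob slipped in the grip and stopped about 8° short. I clamped it again across its diameter. The last check put the knob at x = 0.5736–0.5747 against 0.574 for the bush, so it is upright within about 1°.
- **Seating:** I read the socket's angle from a wrist picture and turned the black key to match before lowering it. It dropped in with about 8 N at most. After release the top of its handle is at z ≈ 0.220–0.222, against 0.221 for fully seated.
- **Tightening:** I turned it about 1.78 rad clockwise to a steady 0.147 N m, the same at the wrist and at joint 6. On release it sprang back about 21°. That means the point had been fed to at most about 8.8 mm, below the 10.5 mm limit.
- **Disagreement:** while tightening, the torque first rose more slowly than the description gives. The final torque and the spring-back agree with it.
- **Other things:** the bystanders in the last pictures look undisturbed. The feeler gauge was not in those views, and I did not measure the others again.

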